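# Clear the reader's deck, then hold its spring slide out at the posts

## Task

Put the three crumpled paper balls that lie on the bench reader's front deck into the round waste tub, leaving the tub standing and the other things on the bench where they are. Only then take the reader's spring-return sample slide by its upright grip and pull it straight out until the slide's front bar stands in line with the two index posts, and keep hold of it there: the slide springs back when released, so the program finishes while the gripper is still holding it at the posts.

Things in the scene. Friction and masses are not known exactly. Their poses are not given: they have to be found in the camera images.
- reader: Bench reader, fixed: white housing, grey flat deck before it. Origin on the bench under the closed slide's grip; x points into the housing (the slide pulls out along -x), z up. Deck top 18 mm above the bench, x -150 to 60, y -140 to 140; along it at y = -125 and 125 a rail 18 wide, 6 high. Housing 280 wide: nose x 60 to 170, 72 high; rear x 170 to 320, 100 high.
- slide: The reader's sample slide: aluminium front bar (16 thick in x, 170 wide in y, top 36 mm above the bench), black upright grip plate in its middle, flat tongue 120 wide, top 28, from bar into housing. Runs along the reader's x only, travel 110; a spring pulls it shut: 4 N closed, 0.6 N more per 10 mm. Origin on the bench under the middle of bar and grip; axes as the reader's.
- slide_grip (a point): Point in the slide's upright grip plate (16 mm thick in x, 44 wide in y, top 86 above the bench), 70 above the bench, on the middle of plate and bar in x and y. With the slide closed it is 60 in front of the housing's nose.
- posts: The mark: two upright steel index posts, 8 mm in diameter, tops 58 above the bench, on dark blocks (18 x 22, 8 high) fixed to the deck's rails, 250 apart; the bar passes between them. Origin midway between them, 24 above the bench; axes as the reader's: the slide is at the mark when slide_grip has x = 0 here. They stand 45 to 85 mm in front of the closed bar.
- wad1: Crumpled white paper ball, 12 g, lumpy, about 36 across (34 to 40), keeps its shape. Origin at its centre, 17 above what it lies on. One of three alike in a loose row across the deck in front of the slide's bar.
- wad2: Second paper ball, the same.
- wad3: Third paper ball, the same.
- tub: Open round grey plastic waste tub, loose, standing on the bench to the left or right of the reader's deck: 144 across at the rim, 116 at the foot, 100 high, wall 4, floor 6 thick, 0.6 kg. Origin at the centre of its underside, z up.
- rack: Bystander: green tube rack with capped tubes, 110 x 70, 92 high, on the other side of the deck from the tub. Origin at the centre of its underside.
- tipboxes: Bystander: stack of two tip boxes, 122 x 87, 112 high, right rear. Origin under its centre.
- pipette: Bystander: hand pipette lying on the bench on the left, 260 long, 43 high. Origin under its middle.
- jar: Bystander: small amber glass jar, 42 across, 50 high, between robot and deck. Origin under its centre.
- bottle: Bystander: glass bottle with blue cap, 66 across, 150 high, on the right. Origin under its centre.
- pen: Bystander: marker pen lying on the bench between robot and deck, 130 long, 12 thick. Origin under its middle.
Mind the look-alikes: they are no part of the job. What is shaped like the wad1 but green is not meant.

How it is judged:
By the outcome, as a careful person would: the job done as asked, in the order asked, and still so for the second after the job is handed in, while the arm keeps its last pose, push and grip.
It also fails if it takes over 72 s, if anything falls off the work surface, if the arm or the gripper's body presses on something with over 40 N, if the wrist force passes 120 N, or if a joint passes its speed limit or range.

## Robot

A 6-joint arm with a two-finger parallel gripper is mounted at the origin on the work surface. World frame = base frame: x ahead of the robot, y to its left, z up, the work surface at z = 0. Lengths are in m, angles in rad, forces in N, time in s.
With the tool pointing down it reaches from about 0.35 to 0.975 m from the base axis. Payload 4.9 kg.
Tool frame: the origin (TCP) lies midway between the tips of the shut fingers; the grasp point (between the pads) lies 19 mm behind it; z points along the fingers, y is the line along which they close (so a half turn about z gives the same grasp; the last joint's range is limited). The gripper opens to 85 mm and grips with 20 to 120 N. Pads are 22 mm wide; open, the fingers measure 114 mm over their backs; the gripper's body (76 mm by 85 mm) begins 54 mm behind the grasp point. The pads swing forward as they close: fully open they stand 13 mm farther back than shut.
Start: joints at [-1.307, 0.053, 1.613, -0, 1.476, -0.119], TCP at [0.233, -0.58, 0.231] pointing down, gripper open.
Joint ranges: [-3.01, 3.01], [-1.01, 2.22], [0.06, 2.58], [-1.02, 4.17], [0.09, 2.62], [-3.14, 3.14]. Speed limits (rad/s): [2.57, 2.57, 3.14, 3.14, 3.14, 3.14].

## Interface

Orientations are given as a unit quaternion [w, x, y, z].
In Python, from plant import * gives the robot as it stands.
- The arm moves only by the tool jog_arm, never from a script. Its argument "targets" is a list of rows, each a list of 3 entries, a list of its own where there are three numbers: the shift along the tool's x, y, z in units of 25 mm (1.0 is 25 mm), then the turn, a rotation vector about the tool's x, y, z in units of 8 degrees (1.0 is 8 degrees), then the opening in per cent of the stroke, from 0 (shut) to 100 (fully open). A call has 1 to 8 rows; each row is the pose to reach, as a shift and turn from the pose commanded when the call began, along the tool's axes at that moment; what a row does not reach only later rows make up. A row lasts 1/8 s, in which the tool goes at most 62.5 mm and 10.7 degrees, less where a joint would pass 70% of its speed; a pose out of reach is approached as far as the arm can. A call with a gripper value outside its range is refused whole. The fingers move at their own pace and stop on an object; the grip force is fixed at half the most. Time passes only in rows, so rows that repeat a pose let the fingers close. It gives the time, the measured TCP pose, the force, the opening and the grip force at its end, in the units of the state.
- state(): the state, without advancing time (a new reading comes with each control period).
- grab_frame(name): name is "side" or "top"; returns (picture, depth): 480x640x3 uint8, red, green, blue; 480x640 float32, m along the optical axis (not along the pixel's ray), 0 where there is no reading.
- camera_params(name): a dict with "fovy" (degrees; the focal length in pixels is half the picture's height over the tangent of half this angle, whatever the lens; pixels are square), "cx", "cy" (the principal point, pixels), "dist" ([k1, k2, p1, p2, k3] as OpenCV has them; the pictures are not rectified), "rvec" (rotation vector, rad) and "tvec" (3), from world to camera coordinates, as OpenCV has them. Camera axes: x right, y down, z forward; pixel columns grow to the right and rows downward; lengths in m; the calibration is good to about 2 mm. A picture is of the moment at which its call begins. camera_params takes no time and is no camera call.
- job_done(): hands the job in; it is judged then, once.
The state is a dict: "time": time; "joint_pos": joint angles; "joint_vel": joint speeds; "joint_efforts": joint torques, N m; "tool_pos": TCP position; "tool_rot": TCP orientation; "contact_force": force on the tool from outside, world axes, zero at the start; "ft_torque": the same for the moment, N m; "gripper_width": opening from 0.0 (shut) to 1.0 (fully open); "grasp_force": force on a finger pad.
Only numpy, scipy, OpenCV 4.12 (cv2) and the standard library are available. Lean on these libraries where they do the work, as an engineer would, in place of code of your own. Each camera call takes 0.05 s, during which the arm holds its last target. There are 200 camera calls.

## Working session

There is one attempt and no reset: what is moved stays moved. The work goes in short steps, Python scripts to look and compute and a tool call to move; the robot and the scene stay as the last step left them, time stands still between calls to the robot, and variables do not carry over. Pictures are saved under pics/ and viewed, at most 10 in all, crops included, and the job is handed in when it is done.

Besides the shell and the picture viewer there is one more tool, called after "Emit:" as a command line: name --argument value ..., lists and objects as JSON in quotes. jog_arm: Moves the arm, as the interface text tells. Its arguments: {"type":"object","properties":{"targets":{"type":"array"}},"required":["targets"]}

```bash
mkdir -p pics; cat > h.py <<'E'
from plant import *
import numpy as np, cv2
from scipy.spatial.transform import Rotation as R
def cam(n):
    p=camera_params(n); f=240/np.tan(np.radians(p['fovy'])/2)
    K=np.array([[f,0,p['cx']],[0,f,p['cy']],[0,0,1]]); return K,np.array(p['dist'],float),R.from_rotvec(np.ravel(p['rvec'])).as_matrix(),np.ravel(p['tvec'])
def cloud(n,d):
    K,D,Rm,t=cam(n); v,u=np.mgrid[0:480,0:640]
    q=cv2.undistortPoints(np.stack([u,v],-1).reshape(-1,1,2).astype(np.float64),K,D).reshape(480,640,2)
    P=np.dstack([q*d[...,None],d]); W=(P-t)@Rm; W[d==0]=np.nan; return W
def snap(n,name):
    im,d=grab_frame(n); cv2.imwrite(f'pics/{name}.png',im[...,::-1]); W=cloud(n,d); np.savez(f'{name}.npz',im=im,W=W); return im,W
E
python3 - <<'E'
from h import *
for n in('top','side'): snap(n,n+'0')
print(state())
E
```

```text
{'time': 0.1, 'joint_pos': array([-1.30699161e+00,  5.33077490e-02,  1.61414702e+00, -4.18586493e-05,
        1.47599309e+00, -1.19003873e-01]), 'joint_vel': array([ 0.0008412 ,  0.00056025, -0.00377128, -0.0007169 ,  0.00108815,
        0.00024395]), 'joint_efforts': array([-9.29506882e-06, -3.94901204e+01, -3.71363997e+01, -1.30804701e-04,
        3.91917667e-03, -7.97031987e-06]), 'tool_pos': array([ 0.23329503, -0.57922379,  0.23018125]), 'tool_rot': array([-9.23665527e-04,  9.81737250e-01,  1.90239614e-01, -8.78790839e-05]), 'contact_force': array([ 0.52587699, -0.50593858, -0.43068847]), 'ft_torque': array([-0.01136491,  0.00170679, -0.00711792]), 'grasp_force': 0.0, 'gripper_width': 1.0018999580834644}
```

View pics/top0.png

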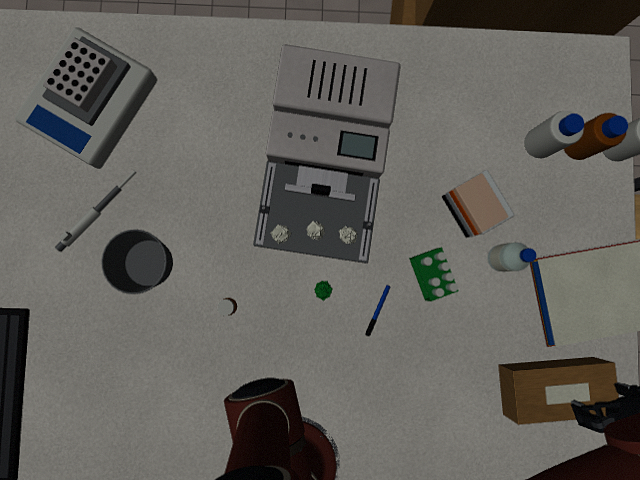

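View pics/side0.png

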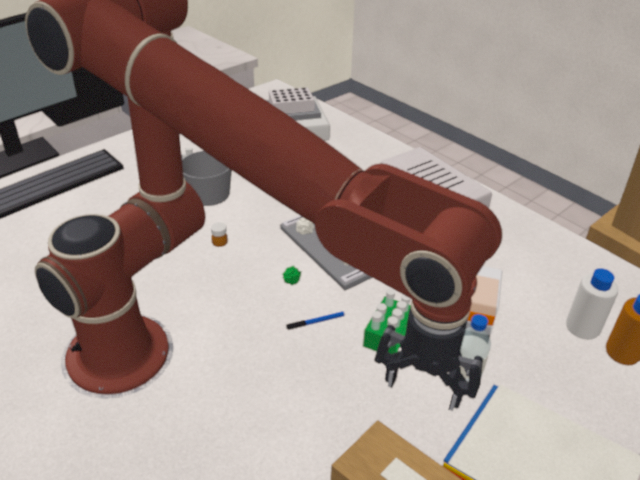

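The top view shows the wads at about (279,233), (314,229) and (347,235), the green look-alike at (323,290) and the tub rim around (137,262). The grip is at (320,189), and the posts are near (264,208) and (373,212). The side view is mostly blocked by the arm.

```bash
python3 - <<'E'
from h import *
z=np.load('top0.npz');W=z['W'];im=z['im'].astype(int)
np.set_printoptions(precision=4,suppress=True)
def box(u0,u1,v0,v1,zl,zh):
    w=W[v0:v1,u0:u1].reshape(-1,3); m=(w[:,2]>zl)&(w[:,2]<zh); return w[m]
for n,(u,v) in dict(w1=(279,233),w2=(314,229),w3=(347,235)).items():
    w=box(u-14,u+14,v-14,v+14,.026,.09); print(n,len(w),w[:,:2].min(0),w[:,:2].max(0),(w.min(0)+w.max(0))[:2]/2,np.median(w,0),w[:,2].max())
g=box(300,340,175,200,.07,.1);print('grip',len(g),g.mean(0),g.min(0),g.max(0))
r=box(95,185,220,305,.09,.115);c,rad=cv2.minEnclosingCircle(r[:,:2].astype(np.float32));print('tub',len(r),c,rad)
# reader axes from nose (z~.072) rear (z~.1) and bar
for nm,b in dict(nose=(255,400,100,190,.067,.077),rear=(260,410,40,130,.095,.105),bar=(275,360,178,205,.032,.040),deck=(250,385,160,265,.010,.022)).items():
    p=box(*b); rc=cv2.minAreaRect(p[:,:2].astype(np.float32)); print(nm,len(p),np.array(rc[0]),np.array(rc[1]),rc[2],np.median(p[:,2])); print(cv2.boxPoints(rc).tolist())
for nm,b in dict(pl=(255,275,195,225,.045,.065),pr=(365,385,195,225,.045,.065)).items():
    p=box(*b); print(nm,len(p),p.mean(0) if len(p) else 0)
for uv in[(264,208),(373,212),(228,306),(323,290)]: print(uv,W[uv[1],uv[0]])
a=cv2.resize(z['im'][150:275,240:400,::-1],None,fx=5,fy=4.8,interpolation=cv2.INTER_CUBIC)[:600,:800];cv2.imwrite('pics/c1.png',a)
E
```

```text
w1 269 [0.5231 0.0185] [0.5727 0.0792] [0.5479 0.0489] [0.5432 0.0408 0.0473] 0.054524940697431586
w2 254 [ 0.5331 -0.0621] [ 0.5765 -0.019 ] [ 0.5548 -0.0405] [ 0.5532 -0.0415  0.0476] 0.055980566705496046
w3 240 [ 0.5266 -0.1384] [ 0.5662 -0.0972] [ 0.5464 -0.1178] [ 0.5453 -0.1174  0.0486] 0.057593559071355376
grip 151 [ 0.6467 -0.0493  0.0832] [ 0.6383 -0.0709  0.071 ] [ 0.6572 -0.0273  0.0896]
tub 538 (0.46852365136146545, 0.3577440679073334) 0.07170240581035614
nose 5388 [ 0.7644 -0.0637] [0.2791 0.1158] 82.68364715576172 0.0709466113285093
[[0.6892057657241821, -0.1947336494922638], [0.8040544986724854, -0.209479421377182], [0.8395969867706299, 0.06734609603881836], [0.7247482538223267, 0.08209186792373657]]
rear 7227 [ 0.8906 -0.0791] [0.2783 0.1499] 83.04342651367188 0.09884997464225267
[[0.7993881702423096, -0.20819653570652008], [0.9481414556503296, -0.2263467162847519], [0.9818521738052368, 0.049935922026634216], [0.8330988883972168, 0.06808610260486603]]
bar 335 [ 0.6585 -0.0506] [0.1697 0.0385] 83.32418060302734 0.03452343110474866
[[0.6295182108879089, -0.13265353441238403], [0.667708694934845, -0.13712352514266968], [0.6874391436576843, 0.031447917222976685], [0.6492486596107483, 0.03591790795326233]]
deck 6729 [ 0.6039 -0.0439] [0.2804 0.2113] 82.98455810546875 0.01679235159119364
[[0.4819544553756714, -0.17016887664794922], [0.6916723251342773, -0.1959763765335083], [0.7259136438369751, 0.08227729797363281], [0.5161957740783691, 0.1080847978591919]]
pl 11 [0.6024 0.0817 0.0551]
pr 7 [ 0.5732 -0.1649  0.0563]
(264, 208) [0.602  0.0804 0.0552]
(373, 212) [ 0.6064 -0.1801  0.0195]
(228, 306) [0.3728 0.155  0.0495]
(323, 290) [ 0.4152 -0.0636  0.0292]
```

View pics/c1.png

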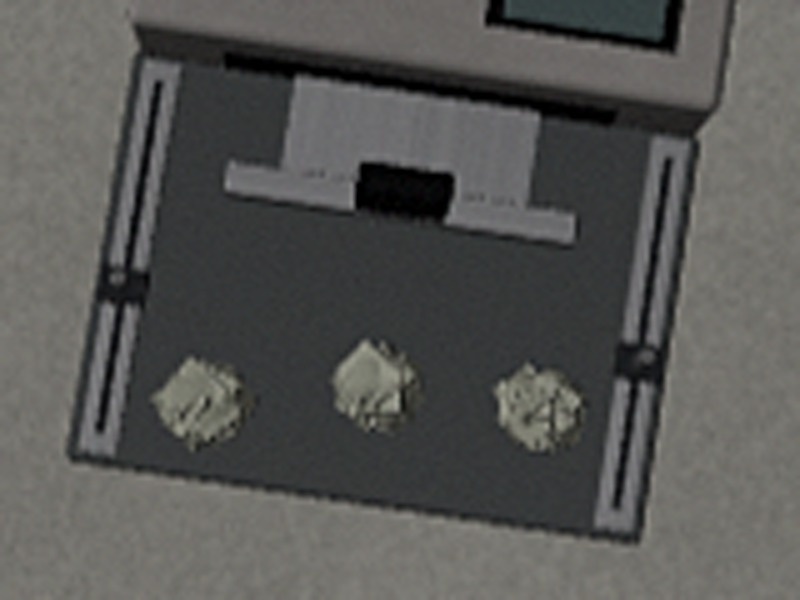

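```bash
cat >> h.py <<'E'
YAW=np.radians(-7.0)
EX=np.array([np.cos(YAW),np.sin(YAW),0]); EY=np.array([-EX[1],EX[0],0])
RT=np.column_stack([EY,EX,[0,0,-1]])   # tool y along reader x
def plan(*pts,rot=True):
    s=state(); q=s['tool_rot']; Rc=R.from_quat([q[1],q[2],q[3],q[0]])
    rv=(Rc.inv()*R.from_matrix(RT)).as_rotvec()
    print('t',round(s['time'],2),'tcp',s['tool_pos'].round(4),'w',round(s['gripper_width'],3),'turn',(np.degrees(rv)/8).round(2))
    for p in pts: print(p,'->',(Rc.inv().apply(np.array(p)-s['tool_pos'])/.025).round(2))
E
python3 -c "
from h import *
plan([.546,-.118,.14],[.546,-.118,.02])"
```

```text
t 0.1 tcp [ 0.2333 -0.5792  0.2302] w 1.002 turn [-0.01 -0.01 -7.63]
[0.546, -0.118, 0.14] -> [ 18.49 -12.43   3.63]
[0.546, -0.118, 0.02] -> [ 18.49 -12.43   8.43]
```

Emit:
jog_arm --targets '[[[18.49,-12.43,1],[0,0,-7.63],100],[[18.49,-12.43,1],[0,0,-7.63],100],[[18.49,-12.43,1],[0,0,-7.63],100],[[18.49,-12.43,1],[0,0,-7.63],100],[[18.49,-12.43,1],[0,0,-7.63],100],[[18.49,-12.43,1],[0,0,-7.63],100],[[18.49,-12.43,1],[0,0,-7.63],100],[[18.49,-12.43,1],[0,0,-7.63],100]]'

```text
time: 1.1
tool_pos: [0.5145, -0.1644, 0.2085]
tool_rot: [-0.0, 0.749, 0.662, -0.0]
contact_force: [0.9, -0.1, 0.1]
gripper_width: 0.995
grasp_force: 0.0
```

Emit:
jog_arm --targets '[[[0,0,0],[0,0,0],100]]'

```text
time: 1.23
tool_pos: [0.515, -0.1627, 0.208]
tool_rot: [-0.001, 0.747, 0.665, 0.0]
contact_force: [-0.6, -0.1, -0.2]
gripper_width: 1.001
grasp_force: 0.0
```

```bash
python3 -c "
from h import *
plan([.546,-.118,.1],[.546,-.118,.02])"
```

```text
t 1.23 tcp [ 0.515  -0.1627  0.208 ] w 1.001 turn [-0.01 -0.01  0.04]
[0.546, -0.118, 0.1] -> [1.92 1.03 4.32]
[0.546, -0.118, 0.02] -> [1.91 1.03 7.52]
```

Emit:
jog_arm --targets '[[[1.91,1.03,2],[0,0,0],100],[[1.91,1.03,4],[0,0,0],100],[[1.91,1.03,5.5],[0,0,0],100],[[1.91,1.03,6.5],[0,0,0],100],[[1.91,1.03,7.2],[0,0,0],100],[[1.91,1.03,7.5],[0,0,0],100],[[1.91,1.03,7.5],[0,0,0],10],[[1.91,1.03,7.5],[0,0,0],10]]'

```text
time: 2.22
tool_pos: [0.5463, -0.1226, 0.0227]
tool_rot: [0.001, 0.749, 0.662, 0.001]
contact_force: [0.6, 0.1, 0.1]
gripper_width: 0.602
grasp_force: 0.0
```

Emit:
jog_arm --targets '[[[0,0,0],[0,0,0],10],[[0,0,0],[0,0,0],10],[[0,0,0],[0,0,0],10],[[0,0,0],[0,0,0],10]]'

```text
time: 2.72
tool_pos: [0.5467, -0.1226, 0.0231]
tool_rot: [0.001, 0.749, 0.662, 0.001]
contact_force: [-0.6, 0.6, 6.5]
gripper_width: 0.446
grasp_force: 58.2
```

```bash
python3 -c "
from h import *
plan([.4685,.3577,.19],[.4685,.3577,.13])"
```

```text
t 2.73 tcp [ 0.5467 -0.1226  0.0231] w 0.446 turn [ 0.02  0.01 -0.  ]
[0.4685, 0.3577, 0.19] -> [18.68 -5.43 -6.71]
[0.4685, 0.3577, 0.13] -> [18.68 -5.44 -4.31]
```

Emit:
jog_arm --targets '[[[0,0,-2.4],[0,0,0],10],[[0.5,-0.2,-4.8],[0,0,0],10],[[2.5,-0.7,-7],[0,0,0],10],[[18.68,-5.43,-7],[0,0,0],10],[[18.68,-5.43,-7],[0,0,0],10],[[18.68,-5.43,-7],[0,0,0],10],[[18.68,-5.43,-7],[0,0,0],10],[[18.68,-5.43,-7],[0,0,0],10]]'

```text
time: 3.72
tool_pos: [0.4857, 0.2435, 0.1938]
tool_rot: [0.0, 0.749, 0.662, 0.0]
contact_force: [1.0, -1.1, -0.8]
gripper_width: 0.449
grasp_force: 58.0
```

Emit:
jog_arm --targets '[[[0,0,0],[0,0,0],10]]'

```text
time: 3.85
tool_pos: [0.4851, 0.2452, 0.1937]
tool_rot: [-0.0, 0.747, 0.665, -0.0]
contact_force: [0.9, -0.8, -0.5]
gripper_width: 0.445
grasp_force: 58.0
```

```bash
python3 -c "
from h import *
plan([.4685,.3577,.12])"
```

```text
t 3.85 tcp [0.4851 0.2452 0.1937] w 0.445 turn [-0.   -0.    0.04]
[0.4685, 0.3577, 0.12] -> [ 4.39 -1.18  2.95]
```

Emit:
jog_arm --targets '[[[4.4,-1.18,0],[0,0,0],10],[[4.4,-1.18,0.8],[0,0,0],10],[[4.4,-1.18,2.4],[0,0,0],10],[[4.4,-1.18,3.6],[0,0,0],10],[[4.4,-1.18,3.6],[0,0,0],10],[[4.4,-1.18,3.6],[0,0,0],75],[[4.4,-1.18,3.6],[0,0,0],75],[[4.4,-1.18,3.6],[0,0,0],75]]'

```text
time: 4.85
tool_pos: [0.4717, 0.3547, 0.1055]
tool_rot: [0.0, 0.749, 0.662, 0.001]
contact_force: [-0.2, -0.0, -0.5]
gripper_width: 0.752
grasp_force: 0.0
```

Emit:
jog_arm --targets '[[[0,0,0],[0,0,0],75],[[0,0,-2.2],[0,0,0],75],[[0,0,-4.4],[0,0,0],100],[[0,0,-4.4],[0,0,0],100]]'

```text
time: 5.35
tool_pos: [0.4737, 0.3562, 0.2211]
tool_rot: [0.001, 0.749, 0.662, 0.006]
contact_force: [0.0, -0.1, 0.1]
gripper_width: 1.0
grasp_force: 0.0
```

```bash
python3 -c "
from h import *
im,W=snap('top','top1')
np.set_printoptions(precision=4,suppress=True)
plan([.554,-.041,.2],[.554,-.041,.02])
for u,v in[(279,233),(314,229),(347,235)]:
    w=W[v-14:v+14,u-13:u+14].reshape(-1,3);w=w[(w[:,2]>.03)&(w[:,2]<.09)];print(len(w),w.mean(0))
c=im[190:330,60:380,::-1];cv2.imwrite('pics/c2.png',cv2.resize(c,None,fx=2,fy=2))
"
```

```text
t 5.4 tcp [0.4722 0.3554 0.2175] w 1.001 turn [ 0.04 -0.03 -0.  ]
[0.554, -0.041, 0.2] -> [-15.34   5.18   0.67]
[0.554, -0.041, 0.02] -> [-15.37   5.14   7.87]
260 [0.5436 0.0404 0.0457]
251 [ 0.5539 -0.0411  0.0469]
0 [nan nan nan]<string>:7: RuntimeWarning: Mean of empty slice.
  ret = um.true_divide(
```

View pics/c2.png

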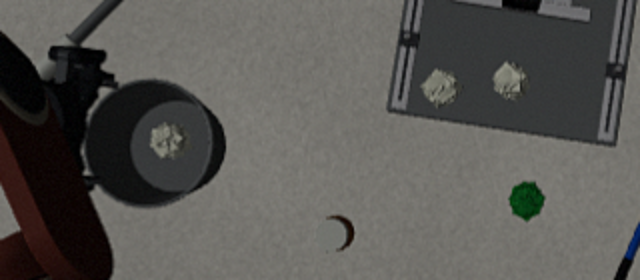

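The first wad is in the tub (crop pixel 167,140), and the other two are still on the deck. Next is w2.

Emit:
jog_arm --targets '[[[-15.35,5.15,0.7],[0,0,0],100],[[-15.35,5.15,0.7],[0,0,0],100],[[-15.35,5.15,0.7],[0,0,0],100],[[-15.35,5.15,0.7],[0,0,0],100],[[-15.35,5.15,0.7],[0,0,0],100],[[-15.35,5.15,0.7],[0,0,0],100],[[-15.35,5.15,0.7],[0,0,0],100],[[-15.35,5.15,0.7],[0,0,0],100]]'

```text
time: 6.4
tool_pos: [0.5507, -0.0439, 0.1942]
tool_rot: [-0.001, 0.75, 0.661, -0.001]
contact_force: [0.1, 1.5, 1.0]
gripper_width: 0.999
grasp_force: 0.0
```

Emit:
jog_arm --targets '[[[0,0,0],[0,0,0],100]]'

```text
time: 6.52
tool_pos: [0.5509, -0.0414, 0.195]
tool_rot: [-0.001, 0.749, 0.663, -0.0]
contact_force: [0.2, 0.5, -0.6]
gripper_width: 0.996
grasp_force: 0.0
```

```bash
python3 -c "
from h import *
plan([.554,-.041,.02])"
```

```text
t 6.53 tcp [ 0.5509 -0.0414  0.195 ] w 0.996 turn [-0.02 -0.   -0.  ]
[0.554, -0.041, 0.02] -> [0.03 0.14 7.  ]
```

Emit:
jog_arm --targets '[[[0,0.14,2.2],[0,0,0],100],[[0,0.14,4.2],[0,0,0],100],[[0,0.14,5.7],[0,0,0],100],[[0,0.14,6.6],[0,0,0],100],[[0,0.14,7],[0,0,0],100],[[0,0.14,7],[0,0,0],10],[[0,0.14,7],[0,0,0],10],[[0,0.14,7],[0,0,0],10]]'

```text
time: 7.52
tool_pos: [0.5567, -0.0428, 0.0235]
tool_rot: [0.001, 0.749, 0.662, 0.001]
contact_force: [0.7, 1.0, 0.5]
gripper_width: 0.447
grasp_force: 60.1
```

Emit:
jog_arm --targets '[[[0,0,0],[0,0,0],10],[[0,0,0],[0,0,0],10],[[0,0,0],[0,0,0],10]]'

```text
time: 7.9
tool_pos: [0.5566, -0.0429, 0.0233]
tool_rot: [0.001, 0.749, 0.662, 0.001]
contact_force: [-0.9, 1.2, 6.7]
gripper_width: 0.448
grasp_force: 60.6
```

```bash
python3 -c "
from h import *
plan([.4685,.3577,.2])"
```

```text
t 7.9 tcp [ 0.5566 -0.0429  0.0233] w 0.448 turn [ 0.02 -0.   -0.  ]
[0.4685, 0.3577, 0.2] -> [15.47 -5.44 -7.09]
```

Emit:
jog_arm --targets '[[[0,0,-2.4],[0,0,0],10],[[0,0,-4.8],[0,0,0],10],[[2,-0.7,-7],[0,0,0],10],[[15.5,-5.44,-7],[0,0,0],10],[[15.5,-5.44,-7],[0,0,0],10],[[15.5,-5.44,-7],[0,0,0],10],[[15.5,-5.44,-7],[0,0,0],10],[[15.5,-5.44,-7],[0,0,0],10]]'

```text
time: 8.9
tool_pos: [0.4784, 0.3067, 0.1951]
tool_rot: [0.0, 0.749, 0.662, 0.0]
contact_force: [0.3, -0.8, -0.1]
gripper_width: 0.446
grasp_force: 60.4
```

Emit:
jog_arm --targets '[[[0,0,0],[0,0,0],10]]'

```text
time: 9.02
tool_pos: [0.4777, 0.3084, 0.195]
tool_rot: [-0.0, 0.747, 0.665, 0.0]
contact_force: [0.6, -1.0, -0.7]
gripper_width: 0.451
grasp_force: 60.4
```

```bash
python3 -c "
from h import *
plan([.4685,.3577,.105])"
```

```text
t 9.03 tcp [0.4777 0.3084 0.195 ] w 0.451 turn [-0.   -0.01  0.04]
[0.4685, 0.3577, 0.105] -> [ 1.91 -0.6   3.6 ]
```

Emit:
jog_arm --targets '[[[1.9,-0.6,0.4],[0,0,0],10],[[1.9,-0.6,2],[0,0,0],10],[[1.9,-0.6,3.6],[0,0,0],10],[[1.9,-0.6,3.6],[0,0,0],10],[[1.9,-0.6,3.6],[0,0,0],75],[[1.9,-0.6,3.6],[0,0,0],75],[[1.9,-0.6,3.6],[0,0,0],75],[[1.9,-0.6,3.6],[0,0,0],75]]'

```text
time: 10.02
tool_pos: [0.4705, 0.3541, 0.1058]
tool_rot: [0.0, 0.749, 0.662, 0.001]
contact_force: [0.6, 0.3, -0.4]
gripper_width: 0.752
grasp_force: 0.0
```

Emit:
jog_arm --targets '[[[0,0,-2.2],[0,0,0],75],[[0,0,-4],[0,0,0],100],[[0,0,-4],[0,0,0],100]]'

```text
time: 10.4
tool_pos: [0.4727, 0.3555, 0.2109]
tool_rot: [0.001, 0.749, 0.662, 0.005]
contact_force: [-0.3, 0.8, -0.1]
gripper_width: 1.0
grasp_force: 0.0
```

```bash
python3 -c "
from h import *
im,W=snap('top','top2')
plan([.5435,.0405,.2])
u,v=279,233
w=W[v-14:v+14,u-13:u+14].reshape(-1,3);w=w[(w[:,2]>.03)&(w[:,2]<.09)];print(len(w),w.mean(0),w.min(0),w.max(0))
"
```

```text
t 10.45 tcp [0.4713 0.3547 0.2078] w 1.003 turn [ 0.03 -0.02 -0.  ]
[0.5435, 0.0405, 0.2] -> [-12.12   4.4    0.29]
257 [0.54344545 0.04068006 0.04587755] [0.52287731 0.01845729 0.03025552] [0.56499168 0.06593172 0.05581271]
```

Emit:
jog_arm --targets '[[[-12.12,4.4,0.3],[0,0,0],100],[[-12.12,4.4,0.3],[0,0,0],100],[[-12.12,4.4,0.3],[0,0,0],100],[[-12.12,4.4,0.3],[0,0,0],100],[[-12.12,4.4,0.3],[0,0,0],100],[[-12.12,4.4,0.3],[0,0,0],100],[[-12.12,4.4,0.3],[0,0,0],100]]'

```text
time: 11.32
tool_pos: [0.5416, 0.0396, 0.1959]
tool_rot: [-0.001, 0.75, 0.662, -0.001]
contact_force: [-0.2, 0.5, -1.1]
gripper_width: 0.998
grasp_force: 0.0
```

Emit:
jog_arm --targets '[[[0,0,0],[0,0,0],100]]'

```text
time: 11.45
tool_pos: [0.5417, 0.0411, 0.1966]
tool_rot: [-0.001, 0.749, 0.663, -0.0]
contact_force: [-0.4, -0.1, 0.3]
gripper_width: 0.996
grasp_force: 0.0
```

```bash
python3 -c "
from h import *
plan([.5435,.0415,.02])"
```

```text
t 11.45 tcp [0.5417 0.0411 0.1966] w 0.996 turn [-0.01 -0.    0.01]
[0.5435, 0.0415, 0.02] -> [0.02 0.08 7.07]
```

Emit:
jog_arm --targets '[[[0,0.08,2.2],[0,0,0],100],[[0,0.08,4.2],[0,0,0],100],[[0,0.08,5.7],[0,0,0],100],[[0,0.08,6.6],[0,0,0],100],[[0,0.08,7],[0,0,0],100],[[0,0.08,7],[0,0,0],10],[[0,0.08,7],[0,0,0],10],[[0,0.08,7],[0,0,0],10]]'

```text
time: 12.45
tool_pos: [0.5458, 0.0395, 0.0244]
tool_rot: [0.001, 0.749, 0.662, 0.001]
contact_force: [1.2, -0.4, 0.8]
gripper_width: 0.449
grasp_force: 60.1
```

Emit:
jog_arm --targets '[[[0,0,0],[0,0,0],10],[[0,0,0],[0,0,0],10],[[0,0,0],[0,0,0],10]]'

```text
time: 12.82
tool_pos: [0.5459, 0.0395, 0.0243]
tool_rot: [0.001, 0.749, 0.662, 0.001]
contact_force: [-1.0, 0.9, 6.7]
gripper_width: 0.442
grasp_force: 60.5
```

```bash
python3 -c "
from h import *
plan([.4685,.3577,.2])"
```

```text
t 12.82 tcp [0.5459 0.0395 0.0243] w 0.442 turn [ 0.02 -0.   -0.  ]
[0.4685, 0.3577, 0.2] -> [12.26 -4.61 -7.04]
```

Emit:
jog_arm --targets '[[[0,0,-2.4],[0,0,0],10],[[0,0,-4.8],[0,0,0],10],[[2,-0.7,-7],[0,0,0],10],[[12.26,-4.6,-7],[0,0,0],10],[[12.26,-4.6,-7],[0,0,0],10],[[12.26,-4.6,-7],[0,0,0],10],[[12.26,-4.6,-7],[0,0,0],10],[[12.26,-4.6,-7],[0,0,0],10]]'

```text
time: 13.82
tool_pos: [0.4664, 0.3603, 0.1976]
tool_rot: [-0.0, 0.748, 0.663, 0.0]
contact_force: [0.7, -0.1, 0.4]
gripper_width: 0.451
grasp_force: 60.4
```

Emit:
jog_arm --targets '[[[0,0,0],[0,0,0],10]]'

```text
time: 13.95
tool_pos: [0.4667, 0.3596, 0.1974]
tool_rot: [-0.0, 0.748, 0.664, 0.0]
contact_force: [1.3, -0.6, -0.1]
gripper_width: 0.449
grasp_force: 60.4
```

```bash
python3 -c "
from h import *
plan([.4685,.3577,.105])"
```

```text
t 13.95 tcp [0.4667 0.3596 0.1974] w 0.449 turn [ 0.   -0.    0.02]
[0.4685, 0.3577, 0.105] -> [-0.07  0.08  3.69]
```

Emit:
jog_arm --targets '[[[0,0,1.6],[0,0,0],10],[[0,0,3.2],[0,0,0],10],[[0,0,3.7],[0,0,0],10],[[0,0,3.7],[0,0,0],10],[[0,0,3.7],[0,0,0],75],[[0,0,3.7],[0,0,0],75],[[0,0,3.7],[0,0,0],75],[[0,0,3.7],[0,0,0],75]]'

```text
time: 14.95
tool_pos: [0.4677, 0.358, 0.1053]
tool_rot: [0.0, 0.749, 0.662, 0.0]
contact_force: [1.5, 0.7, 0.0]
gripper_width: 0.749
grasp_force: 0.0
```

Emit:
jog_arm --targets '[[[0,0,-2.2],[0,0,0],75],[[0,0,-4],[0,0,0],75],[[0,0,-4],[0,0,0],75]]'

```text
time: 15.32
tool_pos: [0.4701, 0.3593, 0.2108]
tool_rot: [0.001, 0.749, 0.662, 0.005]
contact_force: [-0.8, -0.4, -0.3]
gripper_width: 0.754
grasp_force: 0.0
```

```bash
python3 -c "
from h import *
im,W=snap('top','top3')
np.set_printoptions(precision=4,suppress=True)
def box(u0,u1,v0,v1,zl,zh):
    w=W[v0:v1,u0:u1].reshape(-1,3); return w[(w[:,2]>zl)&(w[:,2]<zh)]
g=box(300,340,175,200,.07,.1);G=g.mean(0)
t=g[g[:,2]>.080];L=t@np.column_stack([EX,EY]);print('grip',G,t.mean(0),L.min(0),L.max(0),np.percentile(L,[5,95],axis=0))
for b in((255,275,195,225,.045,.065),(365,385,195,225,.045,.065)): 
    p=box(*b)@np.column_stack([EX,EY]); print(p.mean(0),p.min(0),p.max(0))
bb=box(275,360,178,205,.032,.040)@np.column_stack([EX,EY]);
for s in(bb[:,1]<bb[:,1].mean()-.035,bb[:,1]>bb[:,1].mean()+.035): print('bar',bb[s].min(0),bb[s].max(0),len(bb[s]))
plan([G[0],G[1],.19])
c=im[150:330,60:400,::-1];cv2.imwrite('pics/c3.png',cv2.resize(c,None,fx=2.3,fy=2.3))
"
```

```text
grip [ 0.6467 -0.0491  0.0832] [ 0.6474 -0.0493  0.0843] [0.6408 0.0082] [0.6572 0.0518] [[0.6416 0.0107]
 [0.6559 0.0493]]
[0.588  0.1545] [0.585  0.1513] [0.5918 0.1579]
[ 0.5893 -0.0945] [ 0.5878 -0.0969] [ 0.5911 -0.0919]
bar [ 0.6405 -0.0545] [ 0.6704 -0.0054] 124
bar [0.6409 0.0653] [0.6568 0.1148] 126
t 15.38 tcp [0.4687 0.3585 0.2077] w 0.749 turn [ 0.03 -0.02 -0.  ]
[np.float64(0.646700156538375), np.float64(-0.04906568656008343), 0.19] -> [-15.31   9.06   0.7 ]
```

View pics/c3.png

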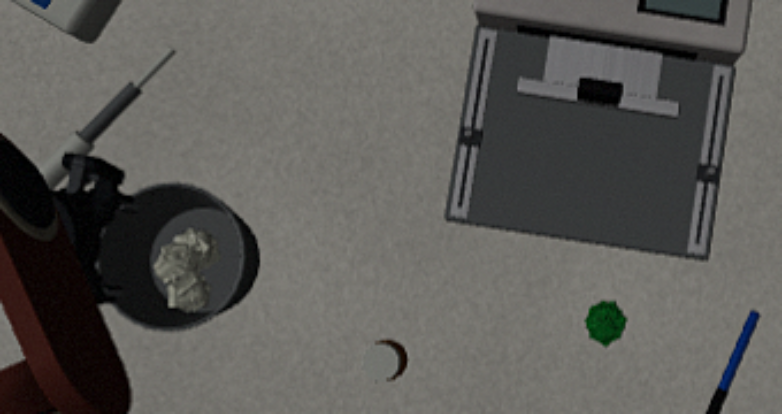

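All three wads are in the tub (crop pixels around 185,265), the deck is clear and the tub is standing. Now the grip.

Emit:
jog_arm --targets '[[[-15.3,9.08,0.5],[0,0,0],50],[[-15.3,9.08,0.5],[0,0,0],50],[[-15.3,9.08,0.5],[0,0,0],50],[[-15.3,9.08,0.5],[0,0,0],50],[[-15.3,9.08,0.5],[0,0,0],50],[[-15.3,9.08,0.5],[0,0,0],50],[[-15.3,9.08,0.5],[0,0,0],50],[[-15.3,9.08,0.5],[0,0,0],50]]'

```text
time: 16.38
tool_pos: [0.6458, -0.0531, 0.1897]
tool_rot: [-0.001, 0.751, 0.661, -0.001]
contact_force: [0.5, 1.5, 0.3]
gripper_width: 0.499
grasp_force: 0.0
```

Emit:
jog_arm --targets '[[[0,0,0],[0,0,0],50],[[0,0,0],[0,0,0],50]]'

```text
time: 16.62
tool_pos: [0.6453, -0.0481, 0.1915]
tool_rot: [-0.001, 0.749, 0.663, -0.0]
contact_force: [-0.2, 0.7, -0.1]
gripper_width: 0.504
grasp_force: 0.0
```

```bash
python3 -c "
from h import *
plan([.6478,-.0493,.05])"
```

```text
t 16.62 tcp [ 0.6453 -0.0481  0.1915] w 0.504 turn [-0.01 -0.    0.01]
[0.6478, -0.0493, 0.05] -> [-0.04  0.11  5.66]
```

Emit:
jog_arm --targets '[[[0,0.03,2],[0,0,0],50],[[0,0.03,3.5],[0,0,0],50],[[0,0.03,4.5],[0,0,0],50],[[0,0.03,5.2],[0,0,0],50],[[0,0.03,5.6],[0,0,0],50],[[0,0.03,5.6],[0,0,0],50]]'

```text
time: 17.38
tool_pos: [0.6467, -0.0493, 0.0522]
tool_rot: [-0.0, 0.749, 0.663, -0.0]
contact_force: [0.7, -0.5, 0.1]
gripper_width: 0.501
grasp_force: 0.0
```

```bash
python3 -c "
from h import *
plan([.6478,-.0493,.05])"
```

```text
t 17.38 tcp [ 0.6467 -0.0493  0.0522] w 0.501 turn [-0. -0.  0.]
[0.6478, -0.0493, 0.05] -> [0.01 0.04 0.09]
```

Emit:
jog_arm --targets '[[[0,0.04,0],[0,0,0],0],[[0,0.04,0],[0,0,0],0],[[0,0.04,0],[0,0,0],0],[[0,0.04,0],[0,0,0],0],[[0,0.04,0],[0,0,0],0],[[0,0.04,0],[0,0,0],0]]'

```text
time: 18.12
tool_pos: [0.649, -0.0501, 0.054]
tool_rot: [0.001, 0.749, 0.662, 0.001]
contact_force: [0.8, -0.5, 6.1]
gripper_width: 0.18
grasp_force: 60.4
```

Emit:
jog_arm --targets '[[[0,-0.3,0],[0,0,0],0],[[0,-0.6,0],[0,0,0],0],[[0,-0.9,0],[0,0,0],0],[[0,-1.2,0],[0,0,0],0],[[0,-1.5,0],[0,0,0],0],[[0,-1.8,0],[0,0,0],0],[[0,-2.1,0],[0,0,0],0],[[0,-2.1,0],[0,0,0],0]]'

```text
time: 19.12
tool_pos: [0.5974, -0.0438, 0.054]
tool_rot: [0.002, 0.749, 0.662, 0.002]
contact_force: [8.0, -0.5, 3.3]
gripper_width: 0.172
grasp_force: 60.2
```

```bash
cat > m.py <<'E'
from h import *
import sys
n=sys.argv[1]
im,W=snap('top',n); plan([.6,-.05,.05])
np.set_printoptions(precision=4,suppress=True)
B=np.column_stack([EX,EY]); s=state(); print('force',s['contact_force'],s['grasp_force'],'tcp reader',s['tool_pos']@B)
w=W.reshape(-1,3); L=w@B
def sel(x0,x1,y0,y1,z0,z1):
    m=(L[:,0]>x0)&(L[:,0]<x1)&(L[:,1]>y0)&(L[:,1]<y1)&(w[:,2]>z0)&(w[:,2]<z1); return L[m]
for y0,y1 in((-.055,-.01),(.07,.115)):
    p=sel(.55,.66,y0,y1,.0315,.042)
    if len(p): print('bar',p.min(0),p.max(0),np.percentile(p[:,0],[5,50,95]),len(p))
for y0,y1 in((-.105,-.085),(.145,.165)):
    p=sel(.57,.61,y0,y1,.045,.065); 
    if len(p): print('post',p.mean(0),p.min(0),p.max(0),len(p))
cv2.imwrite(f'pics/{n}c.png',cv2.resize(im[150:275,240:400,::-1],(800,600),interpolation=cv2.INTER_CUBIC))
im2,_=snap('side',n+'s')
E
python3 m.py p1
```

```text
t 19.18 tcp [ 0.5975 -0.0438  0.054 ] w 0.174 turn [ 0.04  0.   -0.  ]
[0.6, -0.05, 0.05] -> [-0.23  0.13  0.16]
force [ 7.8303 -0.2763  3.7275] 60.26670455932617 tcp reader [0.5984 0.0294]
bar [ 0.589 -0.025] [ 0.5977 -0.0101] [0.5895 0.5936 0.5974] 23
bar [0.589  0.0702] [0.6047 0.1138] [0.5896 0.5979 0.6038] 35
post [ 0.5875 -0.0939] [ 0.5844 -0.0971] [ 0.5906 -0.0911] 12
post [0.5878 0.1544] [0.5848 0.151 ] [0.5914 0.158 ] 11
```

View pics/p1c.png

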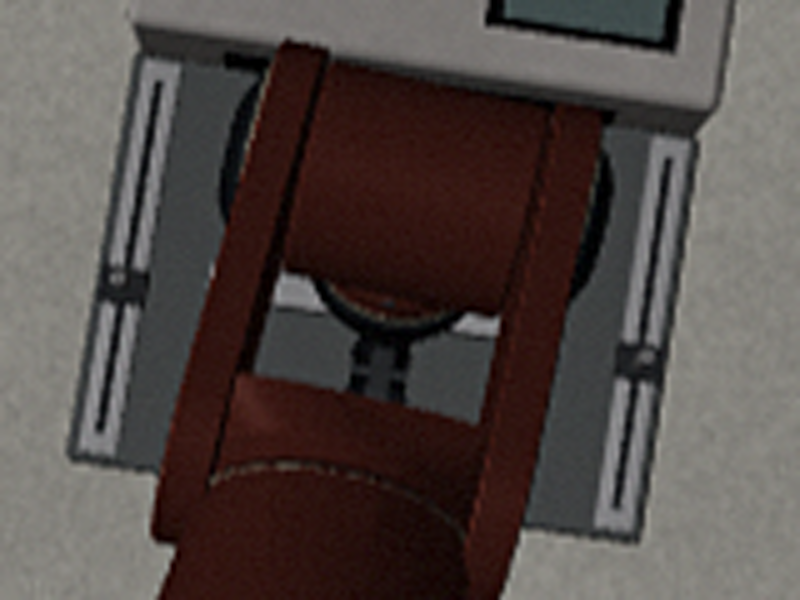

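The slide is about 9 mm short of the post line; the bar shows at crop pixels (298,292) and (478,325).

Emit:
jog_arm --targets '[[[0,-0.2,0],[0,0,0],0],[[0,-0.36,0],[0,0,0],0],[[0,-0.36,0],[0,0,0],0],[[0,-0.36,0],[0,0,0],0]]'

```text
time: 19.73
tool_pos: [0.5889, -0.0427, 0.054]
tool_rot: [0.002, 0.749, 0.662, 0.002]
contact_force: [7.5, -0.7, 3.8]
gripper_width: 0.177
grasp_force: 60.3
```

```bash
python3 m.py p2
```

```text
t 19.77 tcp [ 0.5889 -0.0427  0.054 ] w 0.179 turn [ 0.04  0.   -0.  ]
[0.6, -0.05, 0.05] -> [-0.23  0.48  0.16]
force [ 7.9639 -0.7716  4.2666] 60.266783237457275 tcp reader [0.5897 0.0294]
bar [ 0.5801 -0.0244] [ 0.586  -0.0114] [0.5807 0.5828 0.5854] 15
bar [0.5806 0.0702] [0.5949 0.1147] [0.5811 0.5873 0.5933] 37
post [ 0.5876 -0.0942] [ 0.5847 -0.0974] [ 0.591  -0.0907] 12
post [0.5879 0.1544] [0.5847 0.1508] [0.5919 0.158 ] 11
```

View pics/p2s.png

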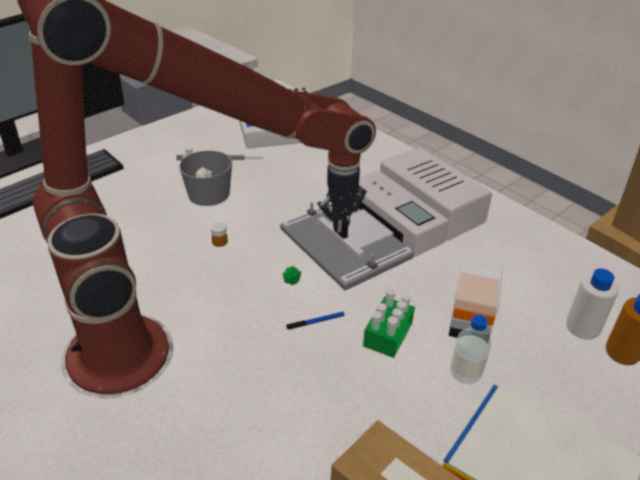

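In the side view everything stands where it was: the tub is upright with the wads at (206,178), and the gripper holds the slide at the posts. The bar centre is at about 0.5884 m along the reader axis and the posts at 0.588 m, so I'm handing in.

```bash
python3 -c "
from plant import *
print(job_done())"
```

```text
the job is handed in; nothing more can be done
None
```

The three paper balls are in the tub, which is still standing, and the gripper is holding the slide with its bar within about 1 mm of the post line; I handed the job in at about 20 s and have not seen the verdict.

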